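Find and open up the loose hold-down bolt of the saw's feed bed

ROBOT

A 7-joint arm with a two-finger parallel gripper is mounted at the origin on the work surface. World frame = base frame: x ahead of the robot, y to its left, z up, the work surface at z = 0. Lengths are in m, angles in rad, forces in N, time in s.
With the tool pointing down it reaches from about 0.35 to 0.9 m from the base axis. Payload 19.9 kg.
Tool frame: the origin (TCP) lies on the centre line of the jaws, within the pads' length; the fingertips stand 14 mm ahead of it and the grasp point (between the pads) lies 5 mm behind it; z points along the fingers, y is the line along which they close (so a half turn about z gives the same grasp; the last joint's range is limited). The gripper opens to 94 mm and grips with 3 to 60 N. Pads are 16 mm wide; open, the fingers measure 119 mm over their backs; the gripper's body (75 mm by 177 mm) begins 78 mm behind the grasp point.
Start: joints at [-1.173, 0.417, -0.01, 1.614, 0.005, 1.111, -0.053], TCP at [0.266, 0.566, 0.219] pointing down, gripper open.
Joint ranges: [-2.81, 2.81], [-0.39, 2.02], [-1.27, 1.25], [0.06, 2.57], [-1.19, 4.33], [0.19, 2], [-2.82, 2.82]. Speed limits (rad/s): [1.89, 1.89, 2.39, 2.39, 3.01, 3.01, 3.01].

INTERFACE

Orientations are given as a 3x3 rotation matrix whose columns are the frame's x, y, z axes.
In Python, from workcell import readout, eyes, order, models gives the robot as it stands.
- The arm moves only by the shell command python3 -m handwheel 'ROWS' [FORCE]. ROWS is JSON, a list that holds one entry, the list of rows, each a list of 7 numbers: the shift along the tool's x, y, z in m, then the turn, a rotation vector about the tool's x, y, z in degrees, then the finger opening in m, from 0 to 0.094. In form: [[[dx, dy, dz, ax, ay, az, hand], ...]]. A call has exactly 5 rows; each row is the pose to reach, as a shift and turn from the pose commanded when the call began, along the tool's axes at that moment; what a row does not reach only later rows make up. A row lasts 1/12 s, in which the tool goes at most 41.7 mm and 7.16 degrees, less where a joint would pass 70% of its speed; a pose out of reach is approached as far as the arm can. A call with a gripper value outside its range is refused whole. The fingers move at their own pace and stop on an object; FORCE is the grip in N (left out, the last holds). Time passes only in rows, so rows that repeat a pose let the fingers close, or fill a call up. It gives the time, the measured TCP pose, the force, the opening and the grip force at its end, in the units of the state.
- readout.observe(): the state, without advancing time (a new reading comes with each control period).
- eyes.get_image(name): name is "side" or "top"; returns the picture (420x560x3 uint8, red, green, blue); there is no depth.
- eyes.camera_info(name): a dict with "camera_matrix" (3x3 intrinsics, pixels), "extrinsics" (4x4, takes a point from camera to world coordinates). Camera axes: x right, y down, z forward; pixel columns grow to the right and rows downward; lengths in m; the calibration is good to about 2 mm. A picture is of the moment at which its call begins. camera_info takes no time and is no camera call.
- order.close_job(): hands the job in; it is judged then, once.
Trained networks look in the newest picture that a camera, given by its name, has taken for a name from the list of things; names that differ only in an ending like _2 or _b are one class to them, and where a whole thing is asked for, a point or a joint stands for the part that bears it (a point fixed in the world has none). Each returns a list of dicts, best first, with "p" (0 to 1); they miss things now and then, are a little off and sometimes report something else, mostly with a low value. They report only what shows in the picture. A call takes as long as a camera call.
- models.regions_of(thing, camera): "mask" (420x560 bool, what is visible of it) and "pixel" ([column, row] in pixels, amid what is visible of it).
The state is a dict: "time": time; "qpos": joint angles; "qd": joint speeds; "tau": joint torques, N m; "position": TCP position; "eef_rot": TCP orientation; "contact_force": force on the tool from outside, world axes, zero at the start; "moment": the same for the moment, N m; "opening": finger opening in m; "grasp_force": force on a finger pad.
Only numpy, scipy, OpenCV 4.12 (cv2) and the standard library are available. Lean on these libraries where they do the work, as an engineer would, in place of code of your own. Each camera call takes 0.05 s, during which the arm holds its last target. There are 200 camera calls.

TASK

One of the three capped bolts that hold down the saw's blue feed bed has worked loose. Switch the isolator off, turning its red knob clockwise until it clicks over its detent; then, going along the row from left to right as the robot sees it, tap each orange cap on top to find the bolt that gives, and lift that bolt's cap well open by its tab, leaving the other two shut and everything lying about where it is. Finish while still holding the sprung cap open, so that a mate can get a socket on the bolt.

Things in the scene. Friction and masses are not known exactly. Their poses are not given: they have to be found in the camera images.
- bed: blue roller feed bed of a metal chop saw, fixed; the saw is its right end. Origin: on the bench surface under the middle bolt; x axis away from the robot, y to the left along the row of bolts, z up. Three feet 10 mm thick, a bolt in each, at y = 110, 0, -110 mm. Front rail 78 mm beyond the bolts, 80 mm high; rollers 85 mm high; the saw begins at y = -260 mm, up to 400 mm high
- isolator (a joint): angle (rad) of the isolator switch's red bar knob: 0 = on (bar's white mark at the red dot), grows clockwise seen from above, 1.05 = off (green dot). A spring (up to about 0.12 N m) pushes it back over the first half of the turn; past the middle it snaps on to off and stays
- switchbox: grey isolator box with yellow face, 85 x 110 mm, 55 mm high, fixed to the bench to the left of the bed, face up. Origin: centre of its underside; at 0 the knob's bar lies along the box's x axis; z up
- isolator_grip (a point): point on the knob's axis, at the height to grip: 92 mm above the bench, 7 mm under the top of the bar, which is 44 mm long, 14 mm thick, 32 mm tall
- bolt_a: one of three look-alike capped bolts (a, b, c stand in the feet in any order; one is loose). Origin: on the bolt's axis, on top of the foot, 10 mm above the bench (a loose bolt's 0.1 mm more); x axis away from the robot to the cap's hinge, y left along the row, z up. Orange flip cap, 46 mm diameter; its hinge axis runs along y, 27 mm beyond (+x) the bolt's axis and 10 mm above the origin
- top_a (a point): middle of the top of cap a, where to tap: 27 mm above the bolt's origin when shut; swings with the cap. Pressed here, a loose bolt starts to sink at about 2 N, is fully down by 5 mm at about 4 N and springs back; a tight one does not move
- tab_a (a point): grip point on cap a's thumb tab: a bar 10 mm thick (along the bolt's y), 14 mm deep, rising at 45 degrees from the cap's front edge towards the robot, ending 11 mm past this point. Cap shut: 40 mm in front (-x) of the bolt's axis, 41 mm above the bolt's origin; moves with the cap. The sides of the tab are clear
- cap_a (a joint): opening angle (rad) of cap a: 0 shut, 1.57 upright, stop at 1.7; the tab swings up and away from the robot; a spring (0.05 to 0.15 N m) shuts it when let go
- bolt_b: one of three look-alike capped bolts (a, b, c stand in the feet in any order; one is loose). Origin: on the bolt's axis, on top of the foot, 10 mm above the bench (a loose bolt's 0.1 mm more); x axis away from the robot to the cap's hinge, y left along the row, z up. Orange flip cap, 46 mm diameter; its hinge axis runs along y, 27 mm beyond (+x) the bolt's axis and 10 mm above the origin
- top_b (a point): middle of the top of cap b, where to tap: 27 mm above the bolt's origin when shut; swings with the cap. Pressed here, a loose bolt starts to sink at about 2 N, is fully down by 5 mm at about 4 N and springs back; a tight one does not move
- tab_b (a point): grip point on cap b's thumb tab: a bar 10 mm thick (along the bolt's y), 14 mm deep, rising at 45 degrees from the cap's front edge towards the robot, ending 11 mm past this point. Cap shut: 40 mm in front (-x) of the bolt's axis, 41 mm above the bolt's origin; moves with the cap. The sides of the tab are clear
- cap_b (a joint): opening angle (rad) of cap b: 0 shut, 1.57 upright, stop at 1.7; the tab swings up and away from the robot; a spring (0.05 to 0.15 N m) shuts it when let go
- bolt_c: one of three look-alike capped bolts (a, b, c stand in the feet in any order; one is loose). Origin: on the bolt's axis, on top of the foot, 10 mm above the bench (a loose bolt's 0.1 mm more); x axis away from the robot to the cap's hinge, y left along the row, z up. Orange flip cap, 46 mm diameter; its hinge axis runs along y, 27 mm beyond (+x) the bolt's axis and 10 mm above the origin
- top_c (a point): middle of the top of cap c, where to tap: 27 mm above the bolt's origin when shut; swings with the cap. Pressed here, a loose bolt starts to sink at about 2 N, is fully down by 5 mm at about 4 N and springs back; a tight one does not move
- tab_c (a point): grip point on cap c's thumb tab: a bar 10 mm thick (along the bolt's y), 14 mm deep, rising at 45 degrees from the cap's front edge towards the robot, ending 11 mm past this point. Cap shut: 40 mm in front (-x) of the bolt's axis, 41 mm above the bolt's origin; moves with the cap. The sides of the tab are clear
- cap_c (a joint): opening angle (rad) of cap c: 0 shut, 1.57 upright, stop at 1.7; the tab swings up and away from the robot; a spring (0.05 to 0.15 N m) shuts it when let go
- wrench: bystander: combination spanner lying flat on the bench just in front of the three bolts
- tube_offcut: bystander: 40 mm square steel tube, 160 mm long, lying on the rollers of the feed bed
- marker: bystander: red marker pen, 130 mm long, lying on the bench in front of the saw
- tape_measure: bystander: yellow and black tape measure, 75 x 38 x 68 mm, to the left beyond the switch
- battery: bystander: black and yellow power-tool battery, 120 x 76 x 61 mm, beyond the switch
- spray_bottle: bystander: white spray bottle with red trigger head, 240 mm tall, at the far left
- gas_can: bystander: green gas can, 190 mm tall, 74 mm thick, to the left of the bed
- wood_offcut: bystander: wooden offcut 140 x 90 x 38 mm, on the right

How it is judged:
By the outcome, as a careful person would: the job done as asked, in the order asked, and still so for the second after the job is handed in, while the arm keeps its last pose, push and grip.
It also fails if it takes over 64 s, if anything falls off the work surface, if the arm or the gripper's body presses on something with over 40 N, if the wrist force passes 120 N, or if a joint passes its speed limit or range.

## Working session

There is one attempt and no reset: what is moved stays moved. The work goes in short steps, Python scripts to look and compute and a shell command to move; the robot and the scene stay as the last step left them, time stands still between calls to the robot, and variables do not carry over. Pictures are saved under pics/ and viewed, at most 10 in all, crops included, and the job is handed in when it is done.

```bash
mkdir -p pics; ls; python3 - <<'E'
from workcell import readout, eyes
import cv2,numpy as np
s=readout.observe(); print({k:np.round(v,3).tolist() for k,v in s.items()})
for n in("side","top"):
    i=eyes.camera_info(n); print(n,np.round(i["camera_matrix"],1).tolist(),np.round(i["extrinsics"],3).tolist())
    cv2.imwrite(f"pics/{n}0.png",eyes.get_image(n)[:,:,::-1])
E
```

```text
pics
{'time': 0.0, 'qpos': [-1.173, 0.418, -0.01, 1.614, 0.005, 1.111, -0.053], 'qd': [0.0, -0.001, 0.002, -0.001, 0.0, -0.002, 0.0], 'tau': [0.002, -85.127, 0.64, -42.599, -0.049, 0.019, 0.0], 'position': [0.266, 0.565, 0.219], 'eef_rot': [[-0.905, 0.426, -0.0], [0.426, 0.905, -0.001], [-0.0, -0.001, -1.0]], 'contact_force': [-0.554, 0.039, 0.126], 'moment': [-0.034, -0.001, 0.003], 'grasp_force': 0.0, 'opening': 0.094}
side [[534.2, 0.0, 275.4], [0.0, 534.2, 207.3], [0.0, 0.0, 1.0]] [[0.982, -0.142, 0.122, 0.309], [-0.188, -0.736, 0.65, -0.941], [-0.002, -0.662, -0.75, 1.267], [0.0, 0.0, 0.0, 1.0]]
top [[414.5, 0.0, 286.5], [0.0, 414.5, 206.5], [0.0, 0.0, 1.0]] [[-0.0, -0.992, 0.129, 0.318], [-1.0, 0.001, 0.01, 0.07], [-0.01, -0.129, -0.992, 1.474], [0.0, 0.0, 0.0, 1.0]]
```

View pics/side0.png

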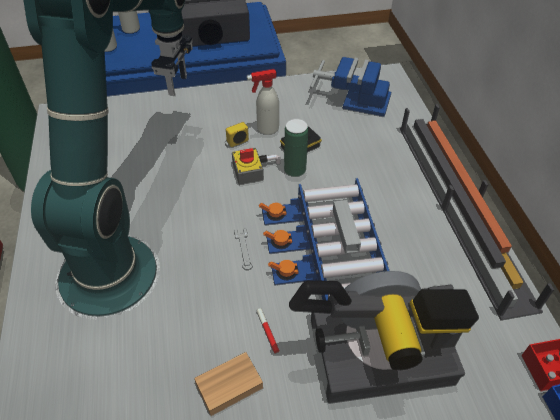

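View pics/top0.png

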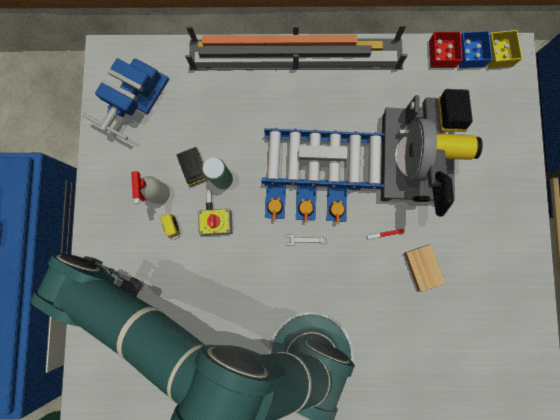

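The top view shows the orange caps near (275,206), (306,208) and (338,210), the switch at (214,222), and the wrench at (306,240). In the side view the caps are at (277,210), (282,238) and (287,268), and the knob is at (246,156).

```bash
cat > h.py <<'E'
import numpy as np,cv2
from workcell import readout, eyes, order, models
def cam(n):
    i=eyes.camera_info(n); return np.array(i["camera_matrix"]),np.array(i["extrinsics"])
def ray(n,px,z):
    K,E=cam(n); d=E[:3,:3]@np.linalg.solve(K,[px[0],px[1],1]); return E[:3,3]+d*(z-E[2,3])/d[2]
def proj(n,p):
    K,E=cam(n); q=K@(E[:3,:3].T@(np.array(p)-E[:3,3])); return q[:2]/q[2]
def tri(pa,pb,a="side",b="top"):
    M=[]
    for n,px in((a,pa),(b,pb)):
        K,E=cam(n); P=K@np.linalg.inv(E)[:3]; M+=[px[0]*P[2]-P[0],px[1]*P[2]-P[1]]
    v=np.linalg.svd(np.array(M))[2][-1]; return v[:3]/v[3]
E
python3 - <<'E'
from h import *
crops=[]
for n,(c0,r0,w,h) in {"side":(225,140,110,150),"top":(190,180,165,75)}.items():
    im=cv2.imread(f"pics/{n}0.png")[r0:r0+h,c0:c0+w]
    cv2.imwrite(f"pics/{n}_crop.png",cv2.resize(im,None,fx=4 if n=="side" else 4.8,fy=4 if n=="side" else 4.8,interpolation=cv2.INTER_CUBIC))
    eyes.get_image(n)
    for t in("top_a","tab_a","isolator","switchbox","bolt_a"):
        for d in models.regions_of(t,n)[:4]: print(n,t,round(d["p"],2),np.round(d["pixel"],1),d["mask"].sum())
    hsv=cv2.cvtColor(cv2.imread(f"pics/{n}0.png"),cv2.COLOR_BGR2HSV)
    m=cv2.inRange(hsv,(6,150,90),(16,255,255)); m[:r0]=0;m[r0+h:]=0;m[:,:c0]=0;m[:,c0+w:]=0
    k,_,st,ce=cv2.connectedComponentsWithStats(m)
    for j in range(1,k):
        if st[j,4]>30: print(n,st[j].tolist(),ce[j].round(1))
E
```

```text
side top_a 0.79 [272.  206.3] 213
side top_a 0.7 [283.9 265.8] 294
side top_a 0.53 [279.2 235.2] 302
side top_a 0.47 [247.7 156.5] 132
side tab_a 0.78 [284.5 263.4] 306
side tab_a 0.76 [280.3 235.8] 261
side tab_a 0.7 [270.9 209.4] 251
side isolator 0.71 [244.6 154.7] 172
side isolator 0.64 [250.  160.4] 1078
side isolator 0.18 [267.8 327.8] 309
side switchbox 0.57 [252.9 162.7] 1118
side bolt_a 0.94 [285.5 269.4] 366
side bolt_a 0.7 [272.2 213. ] 323
side bolt_a 0.54 [277.4 238.3] 321
side [259, 203, 27, 14, 224] [273.9 209. ]
side [264, 230, 28, 15, 251] [279.2 236.8]
side [269, 260, 29, 17, 284] [284.9 267.3]
top top_a 0.55 [337.5 210.3] 175
top top_a 0.51 [305.  208.8] 161
top top_a 0.49 [273.9 203.7] 185
top tab_a 0.68 [274.9 204.9] 173
top tab_a 0.66 [305.9 209.7] 170
top tab_a 0.65 [335.9 207.2] 144
top switchbox 0.62 [213.9 218.9] 959
top switchbox 0.58 [339.3 210.3] 136
top bolt_a 0.68 [308.4 202.3] 193
top bolt_a 0.63 [275.6 205.9] 235
```

View pics/side_crop.png

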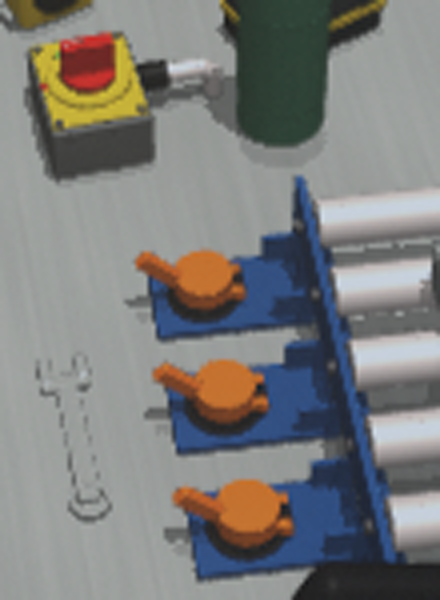

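View pics/top_crop.png

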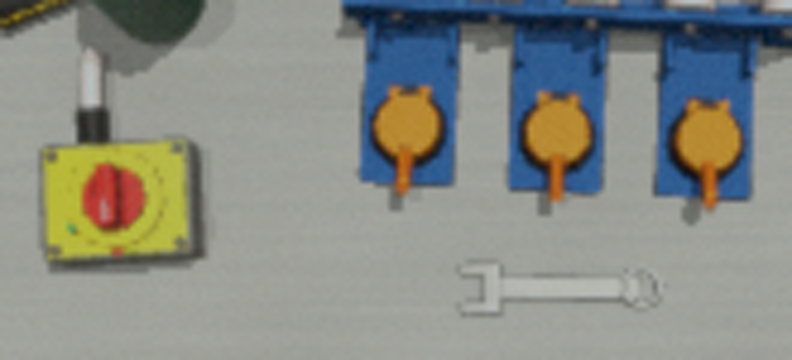

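The side crop shows disc tops at (203,278), (224,391) and (249,513) in crop pixels, with all tabs towards the robot. The top crop shows discs at (408,127), (558,132) and (708,139), and the knob bar upright at about (107,196). The red dot is below the knob, the green dot to the lower left, so clockwise takes the mark towards green.

```bash
python3 - <<'E'
from h import *
S=lambda x,y:(225+(x+.5)/4-.5,140+(y+.5)/4-.5)
T=lambda x,y:(190+(x+.5)/4.8-.5,180+(y+.5)/4.8-.5)
for s,t in(((203,278),(408,127)),((224,391),(558,132)),((249,513),(708,139))):
    print("disc",tri(S(*s),T(*t)).round(4),ray("side",S(*s),.037).round(4),ray("top",T(*t),.037).round(4))
for t in((405,190),(556,198),(710,205)): print("tabtip",ray("top",T(*t),.059).round(4))
for t in((362,181),(454,185),(508,188),(602,191),(654,194),(751,199)): print("foot corner",ray("top",T(*t),.01).round(4))
print("knobtop ends",[ray("top",T(*t),.099).round(4) for t in((107,165),(107,227))],tri(S(88,46),T(107,196)).round(4))
print("knob base disc",ray("top",T(114,198),.065).round(4))
print("face corners",[ray("top",T(*t),.055).round(4) for t in((42,150),(187,140),(196,252),(48,260))])
print("face corners side",[ray("side",S(*t),.055).round(4) for t in((28,68),(122,33),(155,107),(50,127))])
E
```

```text
disc [0.5097 0.1269 0.0275] [0.5086 0.1188 0.037 ] [0.5078 0.1266 0.037 ]
disc [0.5051 0.017  0.0253] [0.5031 0.0079 0.037 ] [0.504  0.0174 0.037 ]
disc [ 0.5008 -0.093   0.0245] [ 0.4992 -0.1015  0.037 ] [ 0.4987 -0.0916  0.037 ]
tabtip [0.4595 0.1277 0.059 ]
tabtip [0.4536 0.0199 0.059 ]
tabtip [ 0.4485 -0.0898  0.059 ]
foot corner [0.4711 0.1616 0.01  ]
foot corner [0.4681 0.0935 0.01  ]
foot corner [0.4658 0.0536 0.01  ]
foot corner [ 0.4635 -0.0158  0.01  ]
foot corner [ 0.4612 -0.0542  0.01  ]
foot corner [ 0.4574 -0.1256  0.01  ]
knobtop ends [array([0.4732, 0.3338, 0.099 ]), array([0.43  , 0.3328, 0.099 ])] [0.4542 0.3347 0.0913]
knob base disc [0.4534 0.3348 0.065 ]
face corners [array([0.4891, 0.3893, 0.055 ]), array([0.4962, 0.285 , 0.055 ]), array([0.4156, 0.2771, 0.055 ]), array([0.4099, 0.3829, 0.055 ])]
face corners side [array([0.4071, 0.3572, 0.055 ]), array([0.4903, 0.3846, 0.055 ]), array([0.5021, 0.2919, 0.055 ]), array([0.4152, 0.2853, 0.055 ])]
```

```bash
cat >> h.py <<'E'
from scipy.spatial.transform import Rotation as Ro
def down(yaw): # tool y at angle yaw (deg) in world, z down
    a=np.radians(yaw); y=np.array([np.cos(a),np.sin(a),0]); z=np.array([0,0,-1.]); return np.c_[np.cross(y,z),y,z]
def go(p,R):
    s=readout.observe(); E=np.array(s["eef_rot"]); d=E.T@(np.array(p)-s["position"])
    print("d",d.round(4),"rot",Ro.from_matrix(E.T@R).as_rotvec(degrees=True).round(2),"t",round(s["time"],2),"pos",np.round(s["position"],4),"F",np.round(s["contact_force"],1),"op",round(s["opening"],4),"q",np.round(s["qpos"],2))
E
python3 - <<'E'
from h import *
go([.4535,.334,.15],down(92.5))
print("spray",ray("top",(136,180),.24),"gas",ray("top",(214,167),.19),"battery",ray("top",(190,165),.061),"tape",ray("top",(171,226),.068))
im=cv2.imread("pics/top0.png"); m=cv2.inRange(cv2.cvtColor(im,cv2.COLOR_BGR2HSV),(24,120,80),(36,255,255)); m[:,:195]=0;m[:,240:]=0;m[:205]=0;m[245:]=0
b=cv2.boxPoints(cv2.minAreaRect(cv2.findNonZero(m))); print([ray("top",q,.055)[:2].round(4) for q in b])
E
```

```text
d [-0.2681 -0.1297  0.0694] rot [ -0.    0.  -27.7] t 0.7 pos [0.2661 0.5655 0.2194] F [ 0.7  0.5 -0.1] op 0.094 q [-1.17  0.42 -0.01  1.61  0.    1.11 -0.05]
spray [0.56152291 0.54021871 0.24      ] gas [0.61275036 0.31312623 0.19      ] battery [0.64966562 0.4216739  0.061     ] tape [0.43565622 0.47846207 0.068     ]
[array([0.4904, 0.3878]), array([0.4955, 0.2887]), array([0.417 , 0.2832]), array([0.4119, 0.3815])]
```

```bash
python3 -m handwheel '[[[-0.03,-0.015,0,0,0,-4,0.06],[-0.065,-0.032,0,0,0,-8,0.06],[-0.1,-0.048,0,0,0,-12,0.06],[-0.135,-0.065,0,0,0,-16,0.06],[-0.17,-0.082,0,0,0,-20,0.06]]]' 20; python3 -c "
from h import *
go([.4536,.3345,.15],down(92.5))"
```

```text
time: 1.12
position: [0.3859, 0.4174, 0.2196]
eef_rot: [[-0.996, 0.087, 0.0], [0.087, 0.996, 0.0], [-0.0, 0.0, -1.0]]
contact_force: [1.3, 0.3, 0.3]
opening: 0.0642
grasp_force: 0.0
d [-0.0747 -0.0767  0.0696] rot [ 0.01  0.01 -7.49] t 1.12 pos [0.3859 0.4174 0.2196] F [1.3 0.3 0.3] op 0.0642 q [-0.87  0.32 -0.01  1.76  0.    1.07  0.6 ]
```

```bash
python3 -m handwheel '[[[-0.02,-0.02,0.01,0,0,-2,0.05],[-0.04,-0.04,0.025,0,0,-4,0.05],[-0.06,-0.06,0.045,0,0,-6,0.05],[-0.0747,-0.0767,0.06,0,0,-7.5,0.05],[-0.0747,-0.0767,0.07,0,0,-7.5,0.05]]]' 20; python3 -c "
from h import *
go([.4536,.3345,.087],down(92.5))
cv2.imwrite('pics/t1.png',cv2.resize(np.hstack([eyes.get_image('side')[120:220,200:300],eyes.get_image('top')[170:270,165:265]])[:,:,::-1],None,fx=4,fy=4))"
```

```text
time: 1.53
position: [0.455, 0.3312, 0.1481]
eef_rot: [[-0.999, -0.036, 0.0], [-0.036, 0.999, -0.002], [-0.0, -0.002, -1.0]]
contact_force: [0.4, 1.0, -0.3]
opening: 0.05
grasp_force: 0.0
d [0.0013 0.0035 0.0611] rot [-0.13  0.   -0.42] t 1.53 pos [0.455  0.3312 0.1481] F [ 0.4  1.  -0.3] op 0.05 q [-0.7   0.39  0.02  1.84 -0.01  0.92  0.93]
```

View pics/t1.png

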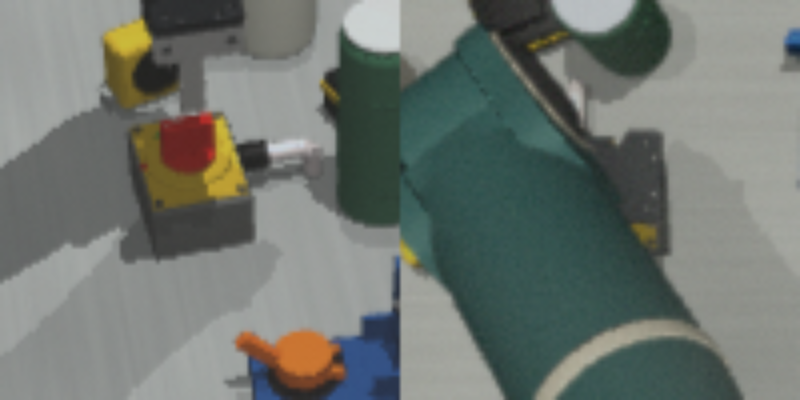

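The side half shows the gripper straight above the red knob, with the far finger at crop (195,90) behind it. The top half is hidden by the arm. I'll descend and grip.

```bash
python3 -m handwheel '[[[0,0,0,0,0,0,0.05],[0,0,0.02,0,0,0,0.05],[0,0,0.04,0,0,0,0.05],[0,0,0.06,0,0,0,0.05],[0,0,0.0615,0,0,0,0.05]]]' 20; python3 -m handwheel '[[[0,0,0,0,0,0,0.03],[0,0,0,0,0,0,0.02],[0,0,0,0,0,0,0],[0,0,0,0,0,0,0],[0,0,0,0,0,0,0]]]' 25;  python3 -c "
from h import *
go([.4536,.3345,.087],down(92.5))"
```

```text
time: 2.05
position: [0.4508, 0.3363, 0.086]
eef_rot: [[-0.999, -0.042, -0.002], [-0.042, 0.999, -0.001], [0.002, -0.001, -1.0]]
contact_force: [-0.6, -0.3, -0.5]
opening: 0.0501
grasp_force: 0.0
time: 2.47
position: [0.4527, 0.3359, 0.0888]
eef_rot: [[-0.999, -0.04, 0.001], [-0.04, 0.999, 0.0], [-0.001, 0.0, -1.0]]
contact_force: [-1.0, -18.4, 12.6]
opening: 0.0205
grasp_force: 9.9
d [-0.0008 -0.0014  0.0018] rot [ 0.02  0.05 -0.2 ] t 2.47 pos [0.4527 0.3359 0.0888] F [ -1.  -18.4  12.6] op 0.0205 q [-0.7   0.47  0.01  1.88 -0.01  0.8   0.93]
```

```bash
python3 -m handwheel '[[[0,-0.002,0,0,0,0,0],[0,-0.003,0,0,0,0,0],[0,-0.003,0,0,0,0,0],[0,-0.003,0,0,0,0,0],[0,-0.003,0,0,0,0,0]]]' 25;  python3 -c "
from h import *
go([.4536,.3345,.087],down(92.5)); print(readout.observe()['moment'],readout.observe()['grasp_force'])
cv2.imwrite('pics/t2.png',cv2.resize(eyes.get_image('side')[120:220,190:310,::-1],None,fx=5,fy=5))"
```

```text
time: 2.88
position: [0.453, 0.3326, 0.0886]
eef_rot: [[-0.999, -0.04, 0.001], [-0.04, 0.999, -0.0], [-0.001, -0.0, -1.0]]
contact_force: [-0.3, -4.9, 9.2]
opening: 0.0138
grasp_force: 24.9
d [-0.0007  0.0019  0.0016] rot [-0.01  0.04 -0.22] t 2.88 pos [0.453  0.3326 0.0886] F [-0.3 -4.9  9.2] op 0.0138 q [-0.7   0.47  0.01  1.88 -0.01  0.79  0.93]
[-1.09657474  0.07346324  0.13240143] 24.937795400619507
```

View pics/t2.png

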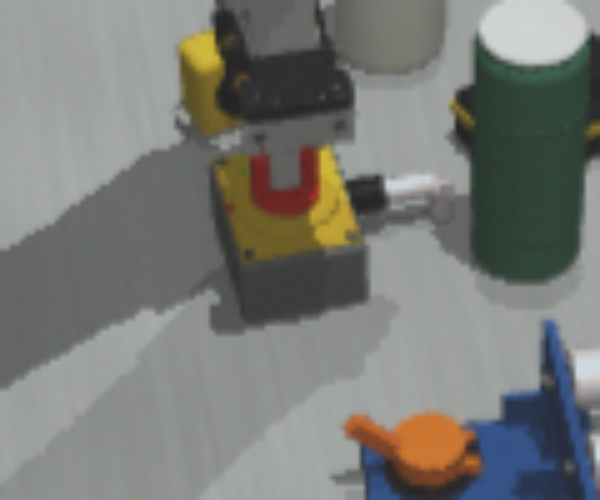

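```bash
python3 -m handwheel '[[[0,-0.0005,-0.001,0,0,6,0],[0,-0.0005,-0.001,0,0,12,0],[0,-0.0005,-0.001,0,0,18,0],[0,-0.0005,-0.001,0,0,24,0],[0,-0.0005,-0.001,0,0,30,0]]]' 25; python3 -m handwheel '[[[0,0,0,0,0,6,0],[0,0,0,0,0,12,0],[0,0,0,0,0,18,0],[0,0,0,0,0,24,0],[0,0,0,0,0,31,0]]]' 25; python3 -m handwheel '[[[0,0,0,0,0,0,0],[0,0,0,0,0,0,0],[0,0,0,0,0,1,0],[0,0,0,0,0,1,0],[0,0,0,0,0,1,0]]]' 25;  python3 -c "
from h import *
go([.4536,.3345,.087],down(32)); print(readout.observe()['moment'],readout.observe()['grasp_force'])"
```

```text
time: 3.35
position: [0.4531, 0.3332, 0.0887]
eef_rot: [[-0.883, 0.469, 0.001], [0.469, 0.883, 0.001], [-0.001, 0.002, -1.0]]
contact_force: [8.4, 7.7, -16.7]
opening: 0.0139
grasp_force: 24.9
time: 3.77
position: [0.4536, 0.3338, 0.0888]
eef_rot: [[-0.516, 0.857, 0.003], [0.857, 0.516, 0.002], [0.0, 0.003, -1.0]]
contact_force: [10.9, 10.4, -19.3]
opening: 0.0139
grasp_force: 25.2
time: 4.18
position: [0.4536, 0.3338, 0.0888]
eef_rot: [[-0.506, 0.863, 0.003], [0.863, 0.506, 0.002], [0.0, 0.003, -1.0]]
contact_force: [11.9, 9.3, -19.6]
opening: 0.0143
grasp_force: 25.6
d [0.0006 0.0004 0.0018] rot [ 0.19 -0.01 -1.63] t 4.18 pos [0.4536 0.3338 0.0888] F [ 11.9   9.3 -19.6] op 0.0143 q [-0.9   0.48  0.27  1.89 -0.17  0.79 -0.01]
[ 2.33113243 -2.76507643  0.52384332] 25.582384765148163
```

```bash
python3 -m handwheel '[[[0,0,0,0,0,-0.5,0.05],[0,0,0,0,0,-0.5,0.05],[0,0,0,0,0,-0.5,0.05],[0,0,-0.01,0,0,-0.5,0.05],[0,0,-0.03,0,0,-0.5,0.05]]]' 25; python3 -m handwheel '[[[0,0,-0.03,0,0,0,0.05],[0,0,-0.06,0,0,0,0.05],[0,0,-0.08,0,0,0,0.04],[0,0,-0.09,0,0,0,0.02],[0,0,-0.09,0,0,0,0]]]' 25;  python3 -c "
from h import *
go([.5078,.1266,.12],down(87.6))
cv2.imwrite('pics/t3.png',cv2.resize(eyes.get_image('side')[130:200,220:300,::-1],None,fx=5,fy=5))"
```

```text
time: 4.6
position: [0.4516, 0.3315, 0.1182]
eef_rot: [[-0.512, 0.859, -0.002], [0.859, 0.512, -0.002], [-0.001, -0.003, -1.0]]
contact_force: [-0.4, -0.1, -0.2]
opening: 0.0441
grasp_force: 0.0
time: 5.02
position: [0.4533, 0.3328, 0.2115]
eef_rot: [[-0.512, 0.859, 0.003], [0.859, 0.512, 0.003], [0.001, 0.003, -1.0]]
contact_force: [0.6, -0.1, 0.8]
opening: 0.0335
grasp_force: 0.0
d [-0.2051 -0.059   0.0911] rot [ 2.100e-01  5.000e-02 -5.681e+01] t 5.02 pos [0.4533 0.3328 0.2115] F [ 0.6 -0.1  0.8] op 0.0335 q [-0.93  0.32  0.3   1.79 -0.11  1.04 -0.05]
```

View pics/t3.png

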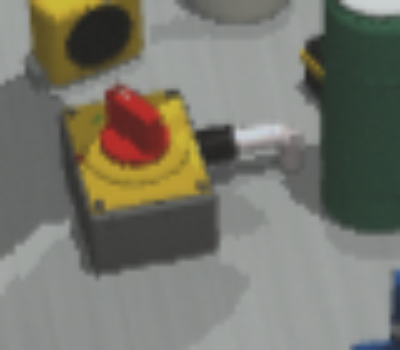

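The knob has turned: its white mark points to the upper left, at the green dot near crop (97,118), so the isolator is off. Next is the left cap, with the fingers closed.

```bash
python3 -m handwheel '[[[-0.025,-0.007,0,0,0,-6,0],[-0.055,-0.016,0,0,0,-12,0],[-0.085,-0.024,0,0,0,-18,0],[-0.115,-0.033,0,0,0,-24,0],[-0.145,-0.042,0.01,0,0,-30,0]]]' 25;  python3 -c "
from h import *
go([.5075,.125,.1],down(87.6))"
```

```text
time: 5.48
position: [0.4908, 0.1849, 0.1986]
eef_rot: [[-0.876, 0.483, -0.0], [0.483, 0.876, -0.0], [0.0, -0.0, -1.0]]
contact_force: [1.4, -0.5, 0.7]
opening: 0.0005
grasp_force: 0.0
d [-0.0435 -0.0443  0.0986] rot [-1.000e-02 -0.000e+00 -2.649e+01] t 5.48 pos [0.4908 0.1849 0.1986] F [ 1.4 -0.5  0.7] op 0.0005 q [-0.66  0.27  0.29  1.89 -0.09  0.99  0.73]
```

```bash
python3 -m handwheel '[[[-0.015,-0.015,0.015,0,0,-6,0],[-0.03,-0.03,0.035,0,0,-12,0],[-0.0435,-0.0443,0.06,0,0,-18,0],[-0.0435,-0.0443,0.085,0,0,-24,0],[-0.0435,-0.0443,0.115,0,0,-26.5,0]]]' 25; python3 -m handwheel '[[[0,0,0.01,0,0,0,0],[0,0,0.015,0,0,0,0],[0,0,0.018,0,0,0,0],[0,0,0.018,0,0,0,0],[0,0,0.018,0,0,0,0]]]' 25;  python3 -c "
from h import *
go([.5075,.125,.051],down(87.6))"
```

```text
time: 5.9
position: [0.5068, 0.1248, 0.0822]
eef_rot: [[-0.999, 0.043, -0.001], [0.043, 0.999, -0.001], [0.001, -0.001, -1.0]]
contact_force: [0.0, -0.2, -0.3]
opening: 0.0004
grasp_force: 0.0
time: 6.32
position: [0.5076, 0.1267, 0.0669]
eef_rot: [[-0.999, 0.048, 0.001], [0.048, 0.999, 0.0], [-0.001, 0.0, -1.0]]
contact_force: [0.1, -0.7, 0.6]
opening: 0.0004
grasp_force: 0.0
d [ 0.     -0.0017  0.0159] rot [ 0.02  0.07 -0.33] t 6.32 pos [0.5076 0.1267 0.0669] F [ 0.1 -0.7  0.6] op 0.0004 q [-0.47  0.45  0.2   1.99 -0.13  0.71  1.34]
```

```bash
python3 -m handwheel '[[[0,-0.001,0.005,0,0,0,0],[0,-0.001,0.01,0,0,0,0],[0,-0.001,0.013,0,0,0,0],[0,-0.001,0.015,0,0,0,0],[0,-0.001,0.015,0,0,0,0]]]' 25; python3 -m handwheel '[[[0,0,0.001,0,0,0,0],[0,0,0.002,0,0,0,0],[0,0,0.002,0,0,0,0],[0,0,0.002,0,0,0,0],[0,0,0.002,0,0,0,0]]]' 25; python3 -m handwheel '[[[0,0,0.001,0,0,0,0],[0,0,0.002,0,0,0,0],[0,0,0.002,0,0,0,0],[0,0,0.002,0,0,0,0],[0,0,0.002,0,0,0,0]]]' 25
```

```text
time: 6.73
position: [0.507, 0.1253, 0.0512]
eef_rot: [[-0.999, 0.047, -0.0], [0.047, 0.999, 0.0], [0.0, 0.0, -1.0]]
contact_force: [-2.8, 0.0, 10.4]
opening: 0.0002
grasp_force: 4.9
time: 7.15
position: [0.5071, 0.1254, 0.0506]
eef_rot: [[-0.999, 0.047, -0.0], [0.047, 0.999, 0.001], [0.0, 0.001, -1.0]]
contact_force: [-15.7, -2.4, 43.4]
opening: -0.0001
grasp_force: 21.9
time: 7.57
position: [0.5073, 0.1255, 0.0501]
eef_rot: [[-0.999, 0.047, 0.0], [0.047, 0.999, 0.001], [-0.0, 0.001, -1.0]]
contact_force: [-26.8, -6.3, 79.2]
opening: 0.0004
grasp_force: 39.7
```

Left cap: the force rises with no travel (79 N, firm at TCP z = 0.051), so it is tight. I'll press the next caps more gently.

```bash
python3 -m handwheel '[[[0,0,-0.02,0,0,0,0],[0,0,-0.04,0,0,0,0],[0,-0.03,-0.045,0,0,0,0],[0,-0.065,-0.045,0,0,0,0],[0,-0.1,-0.045,0,0,0,0]]]' 25; python3 -m handwheel '[[[0,-0.0095,0,0,0,0,0],[0,-0.0095,0.01,0,0,0,0],[0,-0.0095,0.018,0,0,0,0],[0,-0.0095,0.02,0,0,0,0],[0,-0.0095,0.02,0,0,0,0]]]' 25;  python3 -c "
from h import *
go([.503,.0155,.0515],down(87.6))"
```

```text
time: 7.98
position: [0.5025, 0.0248, 0.0925]
eef_rot: [[-0.999, 0.045, 0.001], [0.045, 0.999, 0.0], [-0.001, 0.0, -1.0]]
contact_force: [0.9, -0.2, -0.1]
opening: 0.0004
grasp_force: 0.0
time: 8.4
position: [0.5014, 0.0173, 0.0708]
eef_rot: [[-0.999, 0.045, -0.002], [0.045, 0.999, -0.0], [0.002, -0.0, -1.0]]
contact_force: [0.0, 0.2, -0.5]
opening: 0.0005
grasp_force: 0.0
d [-0.0017 -0.0017  0.0193] rot [-0.01 -0.11 -0.19] t 8.4 pos [0.5014 0.0173 0.0708] F [ 0.   0.2 -0.5] op 0.0005 q [-0.29  0.42  0.23  2.04 -0.14  0.7   1.56]
```

```bash
python3 -m handwheel '[[[-0.001,-0.001,0.006,0,0,0,0],[-0.001,-0.001,0.012,0,0,0,0],[-0.001,-0.001,0.018,0,0,0,0],[-0.001,-0.001,0.019,0,0,0,0],[-0.001,-0.001,0.019,0,0,0,0]]]' 25; python3 -m handwheel '[[[0,0,0.0005,0,0,0,0],[0,0,0.0005,0,0,0,0],[0,0,0.0005,0,0,0,0],[0,0,0.0005,0,0,0,0],[0,0,0.0005,0,0,0,0]]]' 25
```

```text
time: 8.82
position: [0.5026, 0.015, 0.0524]
eef_rot: [[-0.999, 0.047, -0.001], [0.047, 0.999, -0.0], [0.001, -0.0, -1.0]]
contact_force: [-0.6, 0.7, 0.0]
opening: 0.0006
grasp_force: 0.0
time: 9.23
position: [0.503, 0.0149, 0.0527]
eef_rot: [[-0.999, 0.047, 0.0], [0.047, 0.999, -0.0], [-0.0, -0.0, -1.0]]
contact_force: [-0.4, 0.5, -1.0]
opening: 0.0004
grasp_force: 0.0
```

```bash
python3 -m handwheel '[[[0,0,0.0005,0,0,0,0],[0,0,0.0005,0,0,0,0],[0,0,0.0005,0,0,0,0],[0,0,0.0005,0,0,0,0],[0,0,0.0005,0,0,0,0]]]' 25
```

```text
time: 9.65
position: [0.5028, 0.0149, 0.052]
eef_rot: [[-0.999, 0.047, -0.0], [0.047, 0.999, -0.0], [0.0, -0.0, -1.0]]
contact_force: [0.2, -0.6, -0.7]
opening: 0.0005
grasp_force: 0.0
```

```bash
python3 -m handwheel '[[[0,0,0.0005,0,0,0,0],[0,0,0.001,0,0,0,0],[0,0,0.001,0,0,0,0],[0,0,0.001,0,0,0,0],[0,0,0.001,0,0,0,0]]]' 25;python3 -m handwheel '[[[0,0,0.0005,0,0,0,0],[0,0,0.0005,0,0,0,0],[0,0,0.0005,0,0,0,0],[0,0,0.0005,0,0,0,0],[0,0,0.0005,0,0,0,0]]]' 25
```

```text
time: 10.07
position: [0.5029, 0.0149, 0.0512]
eef_rot: [[-0.999, 0.047, 0.0], [0.047, 0.999, 0.0], [-0.0, 0.0, -1.0]]
contact_force: [-2.2, 0.1, 7.6]
opening: 0.0005
grasp_force: 3.7
time: 10.48
position: [0.503, 0.0149, 0.0511]
eef_rot: [[-0.999, 0.047, 0.0], [0.047, 0.999, 0.0], [-0.0, 0.0, -1.0]]
contact_force: [-5.4, -0.1, 17.3]
opening: 0.0004
grasp_force: 8.3
```

The middle cap is tight too: 17 N with only 0.1 mm of travel. Now the right one.

```bash
python3 -m handwheel '[[[0,0,-0.02,0,0,0,0],[0,0,-0.04,0,0,0,0],[0,-0.03,-0.045,0,0,0,0],[0,-0.065,-0.045,0,0,0,0],[0,-0.1,-0.045,0,0,0,0]]]' 25; python3 -m handwheel '[[[-0.001,-0.0085,0,0,0,0,0],[-0.001,-0.0085,0.015,0,0,0,0],[-0.001,-0.0085,0.03,0,0,0,0],[-0.001,-0.0085,0.041,0,0,0,0],[-0.001,-0.0085,0.041,0,0,0,0]]]' 25;  python3 -c "
from h import *
go([.4987,-.0935,.0515],down(87.6))"
```

```text
time: 10.9
position: [0.4984, -0.0857, 0.0961]
eef_rot: [[-0.999, 0.045, 0.001], [0.045, 0.999, 0.0], [-0.001, 0.0, -1.0]]
contact_force: [0.5, -0.3, -1.8]
opening: 0.0005
grasp_force: 0.0
time: 11.32
position: [0.4977, -0.0932, 0.0526]
eef_rot: [[-0.999, 0.047, -0.003], [0.047, 0.999, 0.0], [0.003, 0.0, -1.0]]
contact_force: [0.2, 0.3, -0.8]
opening: 0.0005
grasp_force: 0.0
d [-0.0011 -0.0003  0.0011] rot [ 0.   -0.17 -0.29] t 11.32 pos [ 0.4977 -0.0932  0.0526] F [ 0.2  0.3 -0.8] op 0.0005 q [-0.09  0.46  0.26  2.04 -0.18  0.67  1.81]
```

```bash
python3 -m handwheel '[[[0,0,0.0005,0,0,0,0],[0,0,0.001,0,0,0,0],[0,0,0.0015,0,0,0,0],[0,0,0.002,0,0,0,0],[0,0,0.002,0,0,0,0]]]' 25;python3 -m handwheel '[[[0,0,0.0005,0,0,0,0],[0,0,0.0005,0,0,0,0],[0,0,0.0005,0,0,0,0],[0,0,0.0005,0,0,0,0],[0,0,0.0005,0,0,0,0]]]' 25
```

```text
time: 11.73
position: [0.499, -0.0935, 0.0528]
eef_rot: [[-0.999, 0.047, 0.001], [0.047, 0.999, -0.0], [-0.001, -0.0, -1.0]]
contact_force: [0.1, -0.2, -0.3]
opening: 0.0007
grasp_force: 0.0
time: 12.15
position: [0.4987, -0.0935, 0.052]
eef_rot: [[-0.999, 0.047, -0.0], [0.047, 0.999, -0.0], [0.0, -0.0, -1.0]]
contact_force: [-0.4, 0.1, 0.4]
opening: 0.0005
grasp_force: 0.0
```

```bash
python3 -m handwheel '[[[0,0,0.0005,0,0,0,0],[0,0,0.001,0,0,0,0],[0,0,0.0015,0,0,0,0],[0,0,0.0015,0,0,0,0],[0,0,0.0015,0,0,0,0]]]' 25
```

```text
time: 12.57
position: [0.4988, -0.0935, 0.0505]
eef_rot: [[-0.999, 0.047, 0.0], [0.047, 0.999, -0.0], [-0.0, -0.0, -1.0]]
contact_force: [0.7, 0.1, 1.5]
opening: 0.0006
grasp_force: 0.4
```

```bash
python3 -m handwheel '[[[0,0,0.0005,0,0,0,0],[0,0,0.001,0,0,0,0],[0,0,0.001,0,0,0,0],[0,0,0.001,0,0,0,0],[0,0,0.001,0,0,0,0]]]' 25
```

```text
time: 12.98
position: [0.4988, -0.0936, 0.0495]
eef_rot: [[-0.999, 0.047, 0.0], [0.047, 0.999, -0.0], [-0.0, -0.0, -1.0]]
contact_force: [-0.3, 0.2, 1.1]
opening: 0.0005
grasp_force: 0.6
```

```bash
python3 -m handwheel '[[[0,0,0.0005,0,0,0,0],[0,0,0.001,0,0,0,0],[0,0,0.0015,0,0,0,0],[0,0,0.002,0,0,0,0],[0,0,0.002,0,0,0,0]]]' 25
```

```text
time: 13.4
position: [0.4988, -0.0935, 0.0474]
eef_rot: [[-0.999, 0.047, -0.0], [0.047, 0.999, -0.0], [0.0, -0.0, -1.0]]
contact_force: [0.4, 0.0, 2.5]
opening: 0.0002
grasp_force: 1.0
```

The right bolt sinks about 4 mm at 2.5 N, so it is the loose one. I'll lift off, open the fingers and go to its tab, with the gripper body tilted 15° towards the robot.

```bash
python3 -m handwheel '[[[0,0,-0.02,0,0,0,0],[0,0,-0.04,0,0,0,0],[0,0,-0.055,0,0,0,0],[0.02,0,-0.06,0,-5,0,0.02],[0.04,0,-0.06,0,-10,0,0.04]]]' 20; python3 -c "
from h import *
R=down(87.5)@Ro.from_euler('y',-15,degrees=True).as_matrix()
p=np.array([.4587,-.0915,.051]); go(p-R[:,2]*.03,R)
for n in ('side','top'):cv2.imwrite('pics/%s4.png'%n,eyes.get_image(n)[:,:,::-1])
a=cv2.imread('pics/side4.png')[180:300,220:340];b=cv2.imread('pics/top4.png')[150:270,270:390]
cv2.imwrite('pics/t4.png',cv2.resize(np.hstack([a,b]),None,fx=3.3,fy=3.3,interpolation=cv2.INTER_CUBIC))"
```

```text
time: 13.82
position: [0.4603, -0.0918, 0.1087]
eef_rot: [[-0.983, 0.047, 0.179], [0.046, 0.999, -0.009], [-0.179, -0.001, -0.984]]
contact_force: [0.9, -0.9, 0.1]
opening: 0.0108
grasp_force: 0.0
d [0.0144 0.0002 0.0266] rot [-0.09 -4.66 -0.15] t 13.82 pos [ 0.4603 -0.0918  0.1087] F [ 0.9 -0.9  0.1] op 0.0108 q [-0.11  0.22  0.28  2.23 -0.15  0.53  1.81]
```

View pics/t4.png

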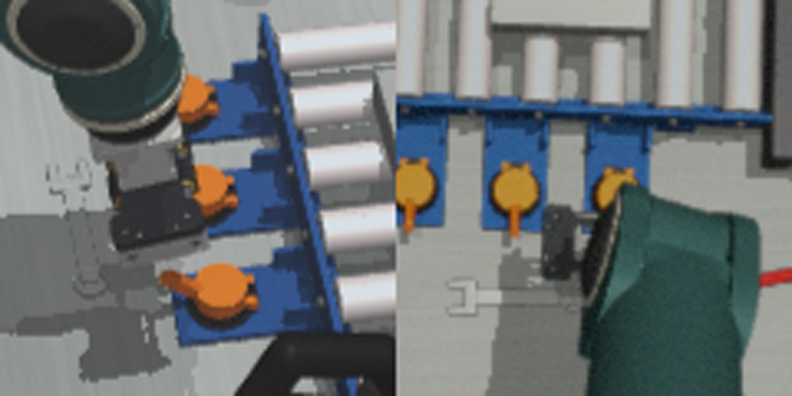

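All three caps are shut, and the gripper sits just behind the right cap's tab (side crop (170,280)). I'll go to the pre-grasp pose, then down onto the tab.

```bash
python3 -m handwheel '[[[0.005,0,0,0,-2,0,0.04],[0.01,0,0,0,-4,0,0.04],[0.0145,0,0.01,0,-4.7,0,0.04],[0.0145,0,0.02,0,-4.7,0,0.04],[0.0145,0,0.0265,0,-4.7,0,0.04]]]' 20; python3 -m handwheel '[[[0,0,0,0,0,0,0.04],[0,0,0,0,0,0,0.04],[0,0,0.01,0,0,0,0.04],[0,0,0.02,0,0,0,0.04],[0,0,0.02,0,0,0,0.04]]]' 20; python3 -c "
from h import *
R=down(87.5)@Ro.from_euler('y',-15,degrees=True).as_matrix()
p=np.array([.4587,-.0915,.051]); go(p,R)"
```

```text
time: 14.33
position: [0.4487, -0.0911, 0.0782]
eef_rot: [[-0.966, 0.047, 0.253], [0.046, 0.999, -0.012], [-0.253, 0.0, -0.967]]
contact_force: [-0.0, -0.5, -0.0]
opening: 0.0397
grasp_force: 0.0
time: 14.75
position: [0.4543, -0.0914, 0.0588]
eef_rot: [[-0.966, 0.047, 0.252], [0.045, 0.999, -0.012], [-0.253, -0.0, -0.968]]
contact_force: [-0.9, 0.3, 0.5]
opening: 0.0398
grasp_force: 0.0
d [-0.0023  0.0001  0.0087] rot [-0.05 -0.36 -0.18] t 14.75 pos [ 0.4543 -0.0914  0.0588] F [-0.9  0.3  0.5] op 0.0398 q [-0.03  0.29  0.2   2.32 -0.29  0.29  1.94]
```

```bash
python3 -m handwheel '[[[-0.002,0,0.005,0,0,0,0.04],[-0.002,0,0.008,0,0,0,0.04],[-0.002,0,0.008,0,0,0,0.03],[-0.002,0,0.008,0,0,0,0.02],[-0.002,0,0.008,0,0,0,0]]]' 25; python3 -m handwheel '[[[0,0,0,0,0,0,0],[0,0,0,0,0,0,0],[0,0,0,0,0,0,0],[0,0,0,0,0,0,0],[0,0,0,0,0,0,0]]]' 25; python3 -c "
from h import *
R=down(87.5)@Ro.from_euler('y',-15,degrees=True).as_matrix()
p=np.array([.4587,-.0915,.051]); go(p,R)"
```

```text
time: 15.17
position: [0.4582, -0.0916, 0.0525]
eef_rot: [[-0.966, 0.047, 0.254], [0.046, 0.999, -0.012], [-0.254, -0.0, -0.967]]
contact_force: [-0.5, -0.4, 0.5]
opening: 0.023
grasp_force: 0.0
time: 15.58
position: [0.4581, -0.0924, 0.0525]
eef_rot: [[-0.966, 0.048, 0.254], [0.047, 0.999, -0.013], [-0.254, -0.001, -0.967]]
contact_force: [-0.8, -6.6, -0.2]
opening: 0.0099
grasp_force: 25.0
d [-0.0001  0.001   0.0015] rot [-0.11 -0.27 -0.25] t 15.58 pos [ 0.4581 -0.0924  0.0525] F [-0.8 -6.6 -0.2] op 0.0099 q [-0.01  0.31  0.18  2.32 -0.3   0.28  1.96]
```

Gripped: opening 9.9 mm, which matches the 10 mm tab. Next, the shifts along the hinge arc.

```bash
python3 - <<'E'
from h import *
s=readout.observe(); P=np.array(s["position"]); 
ex=np.array([np.cos(np.radians(-2.5)),np.sin(np.radians(-2.5)),0]); ez=np.array([0,0,1.])
H=np.array([.4988,-.0935,.020])+.027*ex; r0=P-H; rx,rz=r0@ex,r0[2]; print("r",rx,rz)
R0=down(87.5)@Ro.from_euler('y',-15,degrees=True).as_matrix()
def pose(k): # k of 20 rows
    th=np.radians(86)*k/20; c,n=np.cos(th),np.sin(th)
    return P+ex*((c*rx+n*rz)-rx)+ez*((-n*rx+c*rz)-rz), R0@Ro.from_euler('y',32*k/20,degrees=True).as_matrix()
for c in range(4):
    p0,Ra=pose(5*c)
    for k in range(1,6):
        p,R=pose(5*c+k); print(c,(Ra.T@(p-p0)).round(4),Ro.from_matrix(Ra.T@R).as_rotvec(degrees=True).round(1))
E
```

```text
r -0.06766301816838276 0.032467330383729995
0 [-0.0038 -0.     -0.0041] [0.  1.6 0. ]
0 [-0.0079  0.     -0.008 ] [0.  3.2 0. ]
0 [-0.0123  0.     -0.0115] [ 0.   4.8 -0. ]
0 [-0.017   0.     -0.0147] [0.  6.4 0. ]
0 [-0.0219  0.     -0.0175] [ 0.  8. -0.]
1 [-0.0047 -0.     -0.0031] [-0.   1.6  0. ]
1 [-0.0096 -0.     -0.0059] [-0.   3.2  0. ]
1 [-0.0147  0.     -0.0083] [-0.   4.8 -0. ]
1 [-0.02   -0.     -0.0103] [-0.   6.4  0. ]
1 [-0.0253 -0.     -0.0119] [-0.  8.  0.]
2 [-0.0053  0.     -0.0019] [-0.   1.6 -0. ]
2 [-0.0107  0.     -0.0035] [-0.   3.2 -0. ]
2 [-0.0162  0.     -0.0046] [ 0.   4.8 -0. ]
2 [-0.0218  0.     -0.0053] [ 0.   6.4 -0. ]
2 [-0.0274  0.     -0.0056] [ 0.  8. -0.]
3 [-0.0056  0.     -0.0007] [-0.   1.6  0. ]
3 [-0.0112  0.     -0.0009] [-0.   3.2  0. ]
3 [-0.0168  0.     -0.0007] [0.  4.8 0. ]
3 [-0.0224 -0.     -0.0001] [-0.   6.4  0. ]
3 [-0.028  -0.      0.0009] [-0.  8.  0.]
```

```bash
python3 -m handwheel '[[[-0.0038,-0.0005,-0.0041,0,1.6,0,0],[-0.0079,-0.001,-0.008,0,3.2,0,0],[-0.0123,-0.001,-0.0115,0,4.8,0,0],[-0.017,-0.001,-0.0147,0,6.4,0,0],[-0.0219,-0.001,-0.0175,0,8,0,0]]]' 25; python3 -c "
from workcell import readout;print(readout.observe()['moment'])"
```

```text
time: 16.0
position: [0.474, -0.0936, 0.0747]
eef_rot: [[-0.992, 0.047, 0.113], [0.047, 0.999, -0.006], [-0.114, -0.0, -0.994]]
contact_force: [-1.8, -2.5, -4.7]
opening: 0.0095
grasp_force: 25.0
[-0.46950193  0.94236639 -0.11711096]
```

Forces are low, so I'll carry on along the arc.

```bash
python3 -m handwheel '[[[-0.0047,0,-0.0031,0,1.6,0,0],[-0.0096,0,-0.0059,0,3.2,0,0],[-0.0147,0,-0.0083,0,4.8,0,0],[-0.02,0,-0.0103,0,6.4,0,0],[-0.0253,0,-0.0119,0,8,0,0]]]' 25
```

```text
time: 16.42
position: [0.4976, -0.0947, 0.0894]
eef_rot: [[-0.999, 0.047, -0.026], [0.047, 0.999, 0.001], [0.026, -0.0, -1.0]]
contact_force: [-5.4, -0.6, -2.5]
opening: 0.0099
grasp_force: 25.0
```

```bash
python3 -m handwheel '[[[-0.0053,0,-0.0019,0,1.6,0,0],[-0.0107,0,-0.0035,0,3.2,0,0],[-0.0162,0,-0.0046,0,4.8,0,0],[-0.0218,0,-0.0053,0,6.4,0,0],[-0.0274,0,-0.0056,0,8,0,0]]]' 25
```

```text
time: 16.83
position: [0.5252, -0.096, 0.0944]
eef_rot: [[-0.985, 0.047, -0.165], [0.047, 0.999, 0.007], [0.165, -0.0, -0.986]]
contact_force: [-4.8, -1.0, 0.7]
opening: 0.0098
grasp_force: 25.0
```

```bash
python3 -m handwheel '[[[-0.0056,0,-0.0007,0,1.6,0,0],[-0.0112,0,-0.0009,0,3.2,0,0],[-0.0168,0,-0.0007,0,4.8,0,0],[-0.0224,0,-0.0001,0,6.4,0,0],[-0.028,0,0.0009,0,8,0,0]]]' 25; python3 -m handwheel '[[[0,0,0,0,0,0,0],[0,0,0,0,0,0,0],[0,0,0,0,0,0,0],[0,0,0,0,0,0,0],[0,0,0,0,0,0,0]]]' 25;python3 -c "
from h import *
go([.5,-.09,.09],down(87.5))
for n in ('side','top'):cv2.imwrite('pics/%s5.png'%n,eyes.get_image(n)[:,:,::-1])
a=cv2.imread('pics/side5.png')[180:300,220:340];b=cv2.imread('pics/top5.png')[150:270,270:390]
cv2.imwrite('pics/t5.png',cv2.resize(np.hstack([a,b]),None,fx=3.3,fy=3.3,interpolation=cv2.INTER_CUBIC))"
```

```text
time: 17.25
position: [0.5528, -0.0973, 0.089]
eef_rot: [[-0.953, 0.047, -0.3], [0.045, 0.999, 0.014], [0.301, -0.0, -0.954]]
contact_force: [-5.4, -1.3, 1.4]
opening: 0.0094
grasp_force: 25.0
time: 17.67
position: [0.5531, -0.0972, 0.0895]
eef_rot: [[-0.954, 0.047, -0.297], [0.045, 0.999, 0.014], [0.297, -0.0, -0.955]]
contact_force: [-3.9, -1.7, 0.7]
opening: 0.0096
grasp_force: 25.0
d [0.0512 0.0047 0.0154] rot [  0.02 -17.27  -0.21] t 17.67 pos [ 0.5531 -0.0972  0.0895] F [-3.9 -1.7  0.7] op 0.0096 q [-0.1   0.65  0.3   1.65 -0.16  1.18  1.77]
```

View pics/t5.png

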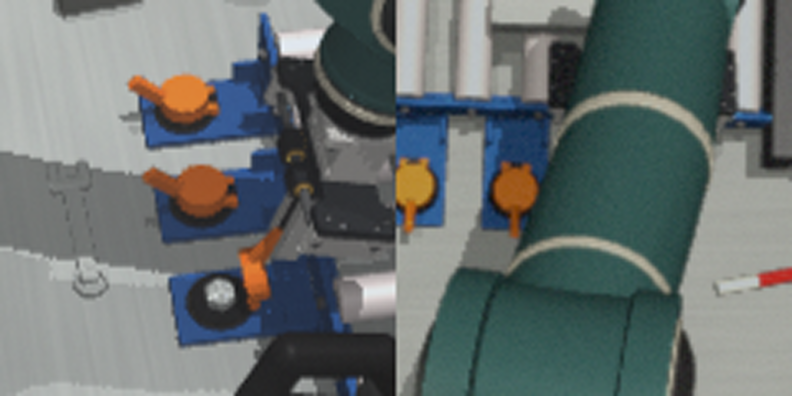

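The right cap stands upright in the fingers (side crop (255,275)) and its bolt head is exposed at (220,293). The other two caps are shut and the wrench has not moved. I'm handing it in.

```bash
python3 -c "
from workcell import order;print(order.close_job())"
```

```text
the job is handed in; nothing more can be done
None
```

Job handed in at about 18 s, not yet judged: the isolator is off, the left and middle bolts are tight, and the right bolt is loose with its cap held open at about 86°; one slip was pressing the left cap with 79 N at the fingertips, under the 120 N wrist limit but harder than intended.

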